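Start the loaded bench centrifuge

ROBOT

A 6-joint arm with a two-finger parallel gripper is mounted at the origin on the work surface. World frame = base frame: x ahead of the robot, y to its left, z up, the work surface at z = 0. Lengths are in m, angles in rad, forces in N, time in s.
With the tool pointing down it reaches from about 0.35 to 0.775 m from the base axis. Payload 5.5 kg.
Tool frame: the origin (TCP) lies at the very end of the fingers, on their centre line; the grasp point (between the pads) lies 19 mm behind it; z points along the fingers, y is the direction in which the jaws open and shut (so a half turn about z gives the same grasp; the last joint's range is limited). The gripper opens to 85 mm and grips with 20 to 120 N. Pads are 22 mm wide; open, the fingers measure 114 mm over their backs; the gripper's body (76 mm by 85 mm) begins 54 mm behind the grasp point. The pads swing forward as they close: fully open they stand 13 mm farther back than shut.
Start: joints at [1.196, 0.313, 0.046, 1.304, 0, 1.431], TCP at [0.134, 0.559, 0.231] pointing down, gripper open.
Joint ranges: [-2.76, 2.76], [-0.86, 1.69], [-1.03, 1.26], [-2.2, 2.34], [-1.47, 1.5], [-3.14, 3.14]. Speed limits (rad/s): [2.57, 2.57, 3.14, 3.14, 3.14, 3.14].

INTERFACE

Orientations are given as a unit quaternion [w, x, y, z].
In Python, from workcell import get_state, imaging, env, spotter gives the robot as it stands.
- The arm moves only by the tool play_rows, never from a script. Its argument "moves" is a list of rows, each an object with "claw": the finger opening in cm, from 0 to 8.54; "delta_pos": the shift along the tool's x, y, z in cm, a list of three; "twist": the turn about the tool's z in degrees. A call has 1 to 12 rows; each row is the pose to reach, as a shift and turn from the pose commanded when the call began, along the tool's axes at that moment; what a row does not reach only later rows make up. A row lasts 1/8 s, in which the tool goes at most 62.5 mm and 10.7 degrees, less where a joint would pass 70% of its speed; a pose out of reach is approached as far as the arm can. A call with a gripper value outside its range is refused whole. The fingers move at their own pace and stop on an object; "force" is the grip in N (left out, the last holds). Time passes only in rows, so rows that repeat a pose let the fingers close. It gives the time, the measured TCP pose, the force and the opening at its end, in the units of the state.
- get_state(): the state, without advancing time (a new reading comes with each control period).
- imaging.read_camera(name): name is "scene" or "top"; returns the picture (480x640x3 uint8, red, green, blue); there is no depth.
- imaging.camera_info(name): a dict with "fx", "fy", "cx", "cy" (pixels), "k1" (the pictures are not rectified: a ray, as slopes to the right and down, at radius r is drawn at 1 + k1 r^2 times it, then the intrinsics apply), "world_to_cam" (4x4, takes a point from world to camera coordinates). Camera axes: x right, y down, z forward; pixel columns grow to the right and rows downward; lengths in m; the calibration is good to about 2 mm. A picture is of the moment at which its call begins. camera_info takes no time and is no camera call.
- env.hand_in(): hands the job in, once; it reports no verdict.
Trained networks look in the newest picture that a camera, given by its name, has taken for a name from the list of things; names that differ only in an ending like _2 or _b are one class to them, and where a whole thing is asked for, a point or a joint stands for the part that bears it (a point fixed in the world has none). Each returns a list of dicts, best first, with "conf" (0 to 1); they miss things now and then, are a little off and sometimes report something else, mostly with a low value. They report only what shows in the picture. A call takes as long as a camera call.
- spotter.spot_in(camera, query): "extent" ([left, top, right, bottom] in pixels, round what is visible of it).
The state is a dict: "clock": time; "joint_pos": joint angles; "qvel": joint speeds; "tau": joint torques, N m; "tcp_pos": TCP position; "orientation": TCP orientation; "wrist_force": force on the tool from outside, world axes, zero at the start; "ft_torque": the same for the moment, N m; "finger_gap": finger opening in m.
Only numpy, scipy, OpenCV 4.12 (cv2) and the standard library are available. Lean on these libraries where they do the work, as an engineer would, in place of code of your own. Each camera call takes 0.05 s, during which the arm holds its last target. There are 200 camera calls.

TASK

The bench centrifuge is loaded and ready to run. Start it with touches of the closed fingertips: switch it on by pressing down the raised half of its rocker, then press the open lid down until it catches shut, and then press the wide start key right in and let go. Grasp and lift nothing, and leave the round lid-release key, the speed knob, the dry-block heater and everything else on the bench alone.

Things in the scene. Friction and masses are not known exactly. Their poses are not given: they have to be found in the camera images.
- centrifuge: Bench centrifuge, white, 320 mm deep (its x) x 240 mm wide (its y), deck 130 mm above the bench, fixed. Origin: centre of its underside, on the bench. Its x axis points to its back, y to its left as seen by a user in front, z up; its front (-x) faces the robot roughly. A sloping grey console runs along its front, the round bowl under the lid lies behind.
- console (a point): Middle of the console's surface (fixed). The flat grey console, 240 wide, rises to the back at 21.8 degrees, 65 mm high at x = -160 to 107 mm at x = -55 in the centrifuge's frame; its outward normal there is (-0.371, 0, 0.929). On it in one row, left to right: rocker (y = +75), speed knob (+22), wide start key (-35), round lid-release key (-88 mm). A blank display lies behind the keys.
- rocker_raised_half (a point): Black mains rocker, 36 mm long across the machine (y), 24 mm wide, two faces in a shallow V; off: left half raised, right half level. This point is on the left half's surface, 14 mm from the pivot. Press here square to the console: it goes down about 5 mm and the face then lies parallel to the console, 7 mm proud of it. The surround is 3 mm high: a fingertip wider than the rocker meets nothing else.
- rocker (a joint): Angle of the rocker: 0 off (left half raised), 0.36 rad on (left half pressed level). It snaps over at the middle and stays; about 4 N on the raised half is needed.
- lid_front (a point): Point on the lid's top, on its middle line, 15 mm behind its round front edge; moves with the lid. The lid is white, up to 180 mm wide, 22 mm thick, round in front, and stands partly open; a grey lip 60 mm wide sticks out 12 mm in front of its edge. When the lid is shut this point lies 165 mm in front of the hinge line and 22 mm above it.
- lid_hinge (a point): Middle of the lid's hinge line (fixed), at the back of the deck, 130 mm high, x = +130 mm in the centrifuge's frame. The hinge line runs along the centrifuge's y axis; the lid's front swings down and towards the user as it shuts.
- lid (a joint): Opening angle of the lid: 0 shut, starts at 0.45 to 0.8 rad, stop at 1.25. Stiff balanced hinge: it stays where it is left; about 2 N at its front moves it. Over the last 10 mm at its front edge a sprung catch needs about 11 N in all, snaps over at about 0.04 rad and then holds the lid at about 0.01 rad. Following the lid means moving in an arc about the hinge.
- start_key_top (a point): Centre of the top of the wide start key, white, 40 mm wide (along y) x 20 mm, standing 8 mm proud of the console; it moves with the key.
- start_key (a joint): How far the start key is pressed in, along the console's inward normal: 0 up, 0.004 m fully in; spring return, 5 N fully in.
- release_key_top (a point): Centre of the top of the small round lid-release key, white, 22 mm across, 8 mm proud, at the right end of the row, 53 mm right of the start key. Not to be pressed.
- release_key (a joint): How far the lid-release key is pressed in: 0 up, 0.004 m fully in.
- speed_knob_mark (a point): End of the white pointer line on top of the round black speed knob (29 mm across, 15 mm high), 12.5 mm from the knob's axis. The knob must not be turned.
- heater: Dry-block heater, grey housing 220 mm deep x 180 mm wide, 108 mm tall with its aluminium block, fixed, not in use; it stands beside the centrifuge, on its left or on its right, and has a small rocker and two small keys of its own. Origin: centre of its underside. Not to be touched.
- reagent_bottle: Amber glass bottle with a black cap, 54 mm across, 125 mm tall, loose, standing between the two machines. Origin: centre of its underside.
- beaker: Glass beaker, 60 mm across, 80 mm tall, loose, standing between the two machines, farther back than the bottle. Origin: centre of its underside.
- tube_rack: Low white rack for small tubes, 50 x 105 x 28 mm (34 mm with tubes), loose, on the bench just in front of the centrifuge. Origin: centre of its underside.
- screw_tube: White screw-cap tube standing upside down on its cap, 33 mm across, 112 mm tall, loose, beside the tube rack in front of the centrifuge. Origin: centre of its underside.
- dish_stack: Stack of two covered clear dishes, 90 mm across, 56 mm tall, loose, in front of the dry-block heater. Origin: centre of its underside.
- tip_box: Grey box with a clear cover, 85 x 122 x 68 mm, loose, out on the left. Origin: centre of its underside.
- wash_bottle: White squeeze bottle with a bent spout, 72 mm across, 172 mm tall with the spout, loose, out on the right. Origin: centre of its underside.

How it is judged:
By the outcome, as a careful person would: the job done as asked, in the order asked, and still so for the second after the job is handed in, with the robot touching nothing.
It also fails if it takes over 58 s, if anything falls off the work surface, if the arm or the gripper's body presses on something with over 40 N, if the wrist force passes 120 N, or if a joint passes its speed limit or range.

## Working session

There is one attempt and no reset: what is moved stays moved. The work goes in short steps, Python scripts to look and compute and a tool call to move; the robot and the scene stay as the last step left them, time stands still between calls to the robot, and variables do not carry over. Pictures are saved under pics/ and viewed, about 8 in all and at most 12, crops included, and the job is handed in when it is done.

Besides the shell and the picture viewer there is one more tool, called after "Emit:" by a JSON object that holds its "fn" and its "kwargs", one argument or row to a line. play_rows: Moves the arm, as the interface text tells. Its arguments: {"type":"object","properties":{"moves":{"type":"array"},"force":{"type":"number"}},"required":["moves"]}

```bash
ls; mkdir -p pics; python3 - <<'E'
from workcell import get_state, imaging, spotter
import cv2
s=get_state(); print(s)
for c in ("scene","top"):
    im=imaging.read_camera(c); cv2.imwrite(f"pics/{c}0.png",im[:,:,::-1]); i=imaging.camera_info(c); print(c,i)
    for q in ("centrifuge","rocker","start_key_top","release_key_top","lid","heater","speed_knob_mark"):
        print(q,[(r["conf"],r["extent"]) for r in spotter.spot_in(c,q)[:3]])
E
```

```text
pics
{'clock': 0.0, 'joint_pos': array([ 1.19637800e+00,  3.13988683e-01,  4.49565748e-02,  1.30362861e+00,
       -1.24794138e-06,  1.43119242e+00]), 'qvel': array([-0.000791  , -0.00109982,  0.0002676 ,  0.00091904, -0.00088855,
       -0.00150809]), 'tau': array([ 1.70029307e-03, -4.80622458e+01,  2.98534441e+01,  1.92253356e-02,
       -5.30079080e-05, -7.83654826e-06]), 'tcp_pos': array([0.13359544, 0.55871534, 0.2304064 ]), 'orientation': array([-2.36352708e-04,  1.17137613e-01,  9.93115256e-01, -9.01737135e-04]), 'wrist_force': array([-0.41944583,  0.48710345, -0.76984421]), 'ft_torque': array([-0.02043045,  0.00440658,  0.0121853 ]), 'finger_gap': 0.08528926736276121}
scene {'fx': 538.1631175591734, 'fy': 538.1631175591734, 'cx': 317.8361871668486, 'cy': 237.28237116195666, 'k1': 0.01771849364131873, 'world_to_cam': array([[-0.68075552,  0.73244026,  0.01015806,  0.37557236],
       [ 0.62078859,  0.58423282, -0.52277485, -0.2854055 ],
       [-0.38883602, -0.34957585, -0.85241027,  1.6272509 ],
       [ 0.        ,  0.        ,  0.        ,  1.        ]])}
centrifuge [(0.96,
[... 560 characters left out ...]
': 249.5385673864321, 'k1': -0.0031879426434916615, 'world_to_cam': array([[-0.01564945, -0.99987533,  0.00210325, -0.00217305],
       [-0.9822881 ,  0.01498129, -0.18677699,  0.55119378],
       [ 0.1867222 , -0.00498895, -0.98240009,  1.39120396],
       [ 0.        ,  0.        ,  0.        ,  1.        ]])}
centrifuge [(0.83, [332.3, 164.2, 433.5, 294.1])]
rocker []
start_key_top [(0.7, [383.8, 270.2, 401.0, 279.5]), (0.16, [346.9, 301.5, 388.4, 322.1])]
release_key_top [(0.27, [356.2, 168.0, 429.9, 220.4])]
lid [(0.94, [355.4, 169.2, 428.6, 221.1]), (0.33, [410.2, 276.1, 414.2, 281.5])]
heater [(0.94, [201.1, 183.1, 282.1, 273.6])]
speed_knob_mark [(0.56, [368.2, 269.0, 376.8, 282.1])]
```

```bash
python3 - <<'E'
import cv2
a=cv2.imread("pics/top0.png")[150:340,190:450]; cv2.imwrite("pics/t1.png",cv2.resize(a,None,fx=3,fy=3,interpolation=cv2.INTER_CUBIC))
a=cv2.imread("pics/scene0.png")[100:300,150:417]; cv2.imwrite("pics/s1.png",cv2.resize(a,None,fx=3,fy=3,interpolation=cv2.INTER_CUBIC))
E
```

```text
(no output)
```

View pics/t1.png

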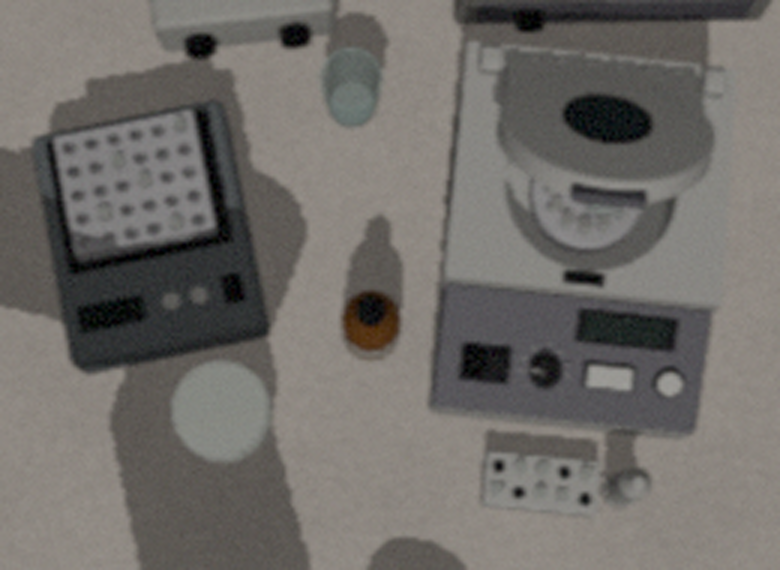

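View pics/s1.png

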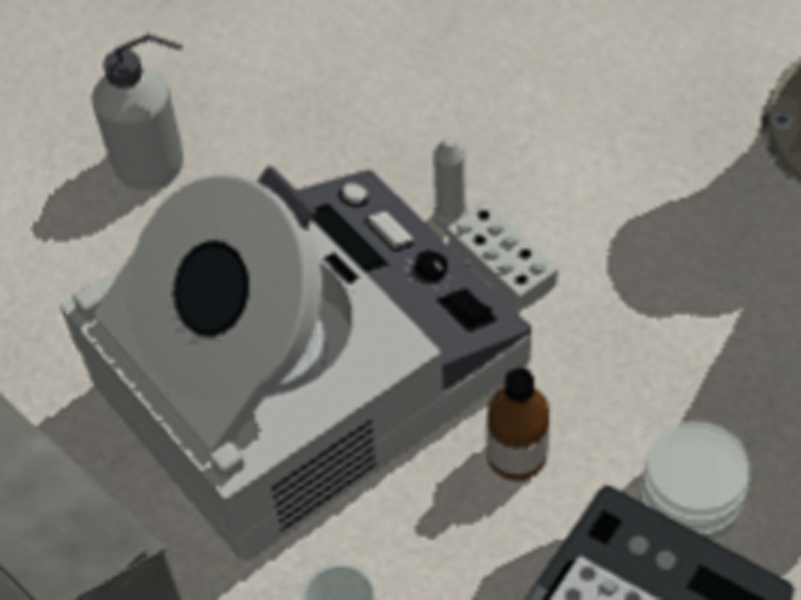

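```bash
cat > h.py <<'E'
import numpy as np, cv2
from scipy.optimize import least_squares
from scipy.spatial.transform import Rotation as R
from workcell import get_state, imaging, spotter
def proj(cam,P):
    i=imaging.camera_info(cam); T=i["world_to_cam"]; p=np.atleast_2d(P)@T[:3,:3].T+T[:3,3]
    s=p[:,:2]/p[:,2:]; s=s*(1+i["k1"]*(s**2).sum(1,keepdims=True))
    return s*[i["fx"],i["fy"]]+[i["cx"],i["cy"]]
N=np.array([-.371,0,.929]); U=np.array([.929,0,.371])
def con(u,y,h): return np.array([-.1075,0,.086])+U*u+np.array([0,y,0])+N*h
def world(q,P):
    c,s=np.cos(q[2]),np.sin(q[2]); P=np.atleast_2d(P)
    return P@np.array([[c,s,0],[-s,c,0],[0,0,1]])+[q[0],q[1],0]
def lidp(a,r,h): # r in front of hinge, h above hinge, in lid frame
    return np.array([.13-r*np.cos(a)+h*-np.sin(a)*-1, 0, .13+r*np.sin(a)+h*np.cos(a)])
E
cat > fit.py <<'E'
from h import *
px=lambda c,o:(np.array(c)+.5)/3-.5+o
def feats(q):
    u=q[3];a=q[4]
    return dict(fl=[-.16,.12,.065],fr=[-.16,-.12,.065],start=con(u,-.035,.008),rel=con(u,-.088,.008),knob=con(u,.022,.015),
      rock=con(u,.075,.006),bl=[-.055,.12,.13],br=[-.055,-.12,.13],dbl=[.16,.12,.13],lip=lidp(a,.190,.011))
obs=dict(top=dict(fl=(433,407),fr=(693,432),start=(609,377),rel=(668,382),knob=(545,366),rock=(486,362),bl=(443,280),br=(716,304),lip=(608,196)),
 scene=dict(fr=(372,172),fl=(530,325),start=(390,230),rel=(354,193),knob=(431,264),rock=(467,309),bl=(440,352),lip=(286,197)))
off=dict(top=(190,150),scene=(150,100))
def res(q,full=False):
    f=feats(q);o=[]
    for c in obs:
        for k,v in obs[c].items():
            e=proj(c,world(q,f[k]))[0]-px(v,off[c]); o.append(e)
            if full: print(c,k,e.round(1))
    return np.ravel(o)
s=least_squares(res,[.5,-.15,0,0,.6],loss="soft_l1"); print(s.x); res(s.x,True)
np.save("q.npy",s.x)
for k,v in feats(s.x).items(): print(k,world(s.x,v).round(4))
E
python3 fit.py
```

```text
[ 0.59649924 -0.19377871 -0.11751489 -0.01019189  0.72494046]
top fl [-1.6 -0.4]
top fr [1.3 0.3]
top start [ 0.  -0.6]
top rel [ 0.4 -0.3]
top knob [0.  1.5]
top rock [-0.5 -0. ]
top bl [-0.2 -1.3]
top br [1.3 0. ]
top lip [ 0.  -0.4]
scene fr [-1.3 -1.1]
scene fl [2.1 2.1]
scene start [-0.2 -0.2]
scene rel [-0.3  0.3]
scene knob [ 0.2 -0.4]
scene rock [ 0.1 -0.2]
scene bl [0.6 0.7]
scene lip [ 0.7 -1.5]
fl [[ 0.4517 -0.0558  0.065 ]]
fr [[ 0.4235 -0.2942  0.065 ]]
start [[ 0.4733 -0.2145  0.0897]]
rel [[ 0.4671 -0.2671  0.0897]]
knob [[ 0.4774 -0.1576  0.0962]]
rock [[ 0.4869 -0.1053  0.0878]]
bl [[ 0.5559 -0.0682  0.13  ]]
br [[ 0.5278 -0.3065  0.13  ]]
dbl [[ 0.7695 -0.0934  0.13  ]]
lip [[ 0.5916 -0.1932  0.2642]]
```

```bash
cat >> h.py <<'E'
q=np.load("q.npy"); u0=q[3]
def key(y,h,du=.002): return world(q,con(u0+du,y,h)+[-.011,0,0])[0]
def lid(a,r=.162): return world(q,lidp(a,r,.022)+[.011,0,0])[0]
def delta(P):
    s=get_state(); w,x,y,z=s["orientation"]; M=R.from_quat([x,y,z,w]).as_matrix()
    tw=np.degrees(np.arctan2(M[1,1],M[0,1]))-np.degrees(q[2]+np.pi/2)
    P=np.atleast_2d(P); D=(P-s["tcp_pos"])@M*100
    print("twist",round(tw,1),"f",s["wrist_force"].round(1),"tcp",s["tcp_pos"].round(4))
    for p,d in zip(P,D): print(p.round(4),d.round(2))
E
python3 -c "
from h import *
delta([key(.091,.10)])"
```

```text
twist -6.7 f [-0.4 -0.3  0.1] tcp [0.1338 0.5593 0.2314]
[ 0.4451 -0.0843  0.1759] [-45.25 -55.35   5.54]
```

Emit:
{"fn": "play_rows", "kwargs": {
  "moves": [
    {"claw": 0,"delta_pos": [-4.1,-5,0],"twist": -1},
    {"claw": 0,"delta_pos": [-8.2,-10,0],"twist": -2},
    {"claw": 0,"delta_pos": [-12.3,-15,0],"twist": -3},
    {"claw": 0,"delta_pos": [-16.5,-20.1,0],"twist": -4},
    {"claw": 0,"delta_pos": [-20.6,-25.2,0],"twist": -5},
    {"claw": 0,"delta_pos": [-24.7,-30.2,0],"twist": -6},
    {"claw": 0,"delta_pos": [-28.8,-35.2,0],"twist": -6.7},
    {"claw": 0,"delta_pos": [-32.9,-40.3,0],"twist": -6.7},
    {"claw": 0,"delta_pos": [-37,-45.3,0],"twist": -6.7},
    {"claw": 0,"delta_pos": [-41.1,-50.3,0],"twist": -6.7},
    {"claw": 0,"delta_pos": [-45.2,-55.3,0],"twist": -6.7},
    {"claw": 0,"delta_pos": [-45.2,-55.3,2],"twist": -6.7}
  ],
  "force": 30
}}

```text
clock: 2.3
tcp_pos: [0.4471, -0.0874, 0.2123]
orientation: [0.002, 0.061, 0.998, -0.001]
wrist_force: [-0.4, -0.5, -0.4]
finger_gap: -0.0003
```

```bash
python3 -c "
from h import *
delta([key(.091,h) for h in (.05,.025)])
print(get_state()['finger_gap'],key(.091,.05))"
```

```text
twist -0.2 f [-0.4 -0.5 -0.4] tcp [ 0.4471 -0.0874  0.2123]
[ 0.4635 -0.0864  0.1294] [-1.58  0.3   8.3 ]
[ 0.4727 -0.0875  0.1062] [-2.5   0.31 10.62]
-0.00027060800291089465 [ 0.46350594 -0.0864457   0.12941081]
```

Emit:
{"fn": "play_rows", "kwargs": {
  "moves": [
    {"claw": 0,"delta_pos": [-0.8,0.3,4.2],"twist": 0},
    {"claw": 0,"delta_pos": [-1.6,0.3,8.3],"twist": 0},
    {"claw": 0,"delta_pos": [-2.5,0.3,10.6],"twist": 0},
    {"claw": 0,"delta_pos": [-2.5,0.3,10.6],"twist": 0},
    {"claw": 0,"delta_pos": [-2.5,0.3,10.6],"twist": 0}
  ]
}}

```text
clock: 2.92
tcp_pos: [0.4702, -0.0838, 0.1062]
orientation: [0.0, 0.059, 0.998, -0.0]
wrist_force: [-0.2, -0.4, 0.8]
finger_gap: -0.0001
```

```bash
python3 -c "
from h import *
t=get_state()['tcp_pos']
for i,(c,s) in enumerate((('top',4),('scene',4))):
    im=imaging.read_camera(c)[:,:,::-1].copy()
    p=proj(c,t)[0]; print(c,p,proj(c,world(q,con(u0,.089,.012)))[0])
    x,y=p.astype(int); a=cv2.resize(im[y-70:y+50,x-50:x+50],None,fx=4,fy=4,interpolation=cv2.INTER_CUBIC)
    cv2.imwrite('pics/a%d.png'%i,a)
cv2.imwrite('pics/a.png',np.hstack([cv2.imread('pics/a0.png'),cv2.imread('pics/a1.png')]))
delta([key(.091,h) for h in (.025,.015,.010,.005,.003)])
"
```

```text
top [343.53961574 275.74211797] [345.9107685  270.28669457]
scene [315.97025538 199.15476527] [309.57892377 204.16750476]
twist -0.0 f [-0.8  0.1 -0.2] tcp [ 0.4706 -0.0839  0.1067]
[ 0.4727 -0.0875  0.1062] [-0.25 -0.34  0.05]
[ 0.4764 -0.088   0.0969] [-0.62 -0.34  0.98]
[ 0.4782 -0.0882  0.0923] [-0.81 -0.33  1.44]
[ 0.4801 -0.0884  0.0876] [-0.99 -0.33  1.91]
[ 0.4808 -0.0885  0.0857] [-1.06 -0.33  2.09]
```

View pics/a.png

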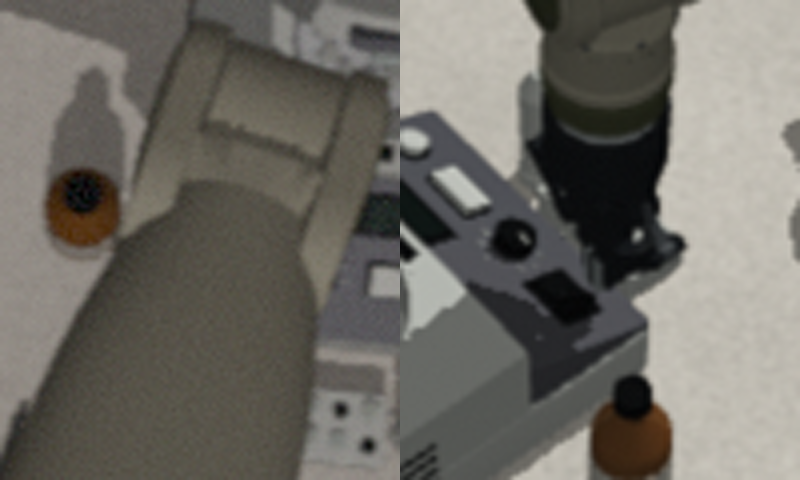

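Emit:
{"fn": "play_rows", "kwargs": {
  "moves": [
    {"claw": 0,"delta_pos": [-0.3,-0.3,0.1],"twist": 0},
    {"claw": 0,"delta_pos": [-0.6,-0.3,0.9],"twist": 0},
    {"claw": 0,"delta_pos": [-0.7,-0.3,1.2],"twist": 0},
    {"claw": 0,"delta_pos": [-0.8,-0.3,1.4],"twist": 0},
    {"claw": 0,"delta_pos": [-0.9,-0.3,1.65],"twist": 0},
    {"claw": 0,"delta_pos": [-0.95,-0.3,1.8],"twist": 0},
    {"claw": 0,"delta_pos": [-0.95,-0.3,1.8],"twist": 0}
  ]
}}

```text
clock: 3.9
tcp_pos: [0.4787, -0.0877, 0.0877]
orientation: [-0.0, 0.059, 0.998, -0.0]
wrist_force: [-2.5, 1.5, 8.0]
finger_gap: 0.0001
```

```bash
python3 -c "
from h import *
delta([key(.091,h) for h in (.005,.003,.001)])
"
```

```text
twist -0.0 f [-2.5  1.5  8. ] tcp [ 0.4787 -0.0877  0.0877]
[ 0.4801 -0.0884  0.0876] [-0.15 -0.05  0.01]
[ 0.4808 -0.0885  0.0857] [-0.22 -0.05  0.2 ]
[ 0.4816 -0.0886  0.0839] [-0.29 -0.05  0.38]
```

Emit:
{"fn": "play_rows", "kwargs": {
  "moves": [
    {"claw": 0,"delta_pos": [-0.05,0,0.1],"twist": 0},
    {"claw": 0,"delta_pos": [-0.05,0,0.1],"twist": 0}
  ]
}}

```text
clock: 4.15
tcp_pos: [0.4789, -0.0878, 0.0875]
orientation: [-0.0, 0.059, 0.998, -0.0]
wrist_force: [-5.6, 1.7, 14.2]
finger_gap: 0.0003
```

Emit:
{"fn": "play_rows", "kwargs": {
  "moves": [
    {"claw": 0,"delta_pos": [0.8,0,-2],"twist": 0},
    {"claw": 0,"delta_pos": [3,0,-6],"twist": 0},
    {"claw": 0,"delta_pos": [4,2,-12],"twist": 0},
    {"claw": 0,"delta_pos": [4,7,-16],"twist": 0},
    {"claw": 0,"delta_pos": [4,12,-18],"twist": 0},
    {"claw": 0,"delta_pos": [4,12,-18],"twist": 0}
  ]
}}

```text
clock: 4.9
tcp_pos: [0.455, 0.0384, 0.2682]
orientation: [0.002, 0.056, 0.998, -0.0]
wrist_force: [0.2, -0.2, -0.3]
finger_gap: 0.0002
```

```bash
python3 -c "
from h import *
for i,c in enumerate(('top','scene')):
    im=imaging.read_camera(c)[:,:,::-1].copy()
    x,y=proj(c,world(q,[-.05,0,.12]))[0].astype(int); a=cv2.resize(im[y-65:y+65,x-65:x+65],(400,400),interpolation=cv2.INTER_CUBIC)
    cv2.imwrite('pics/b%d.png'%i,a)
cv2.imwrite('pics/b.png',np.hstack([cv2.imread('pics/b0.png'),cv2.imread('pics/b1.png')]))
delta([lid(a) for a in (.85,.75,.5)])
"
```

```text
twist 0.1 f [-0.5 -0.4 -0.6] tcp [0.4539 0.0362 0.266 ]
[ 0.6468 -0.1997  0.2662] [-2.190e+01 -2.119e+01 -1.000e-02]
[ 0.6337 -0.1982  0.2565] [-20.58 -21.19   0.96]
[ 0.6058 -0.1949  0.227 ] [-17.77 -21.19   3.92]
```

View pics/b.png

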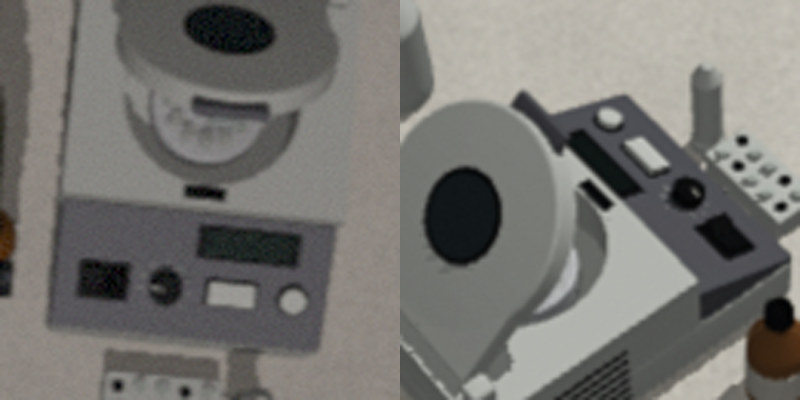

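```bash
python3 -c "
from h import *
o=[]
for c in ('scene','top'):
    x,y=proj(c,world(q,con(u0,.075,.006)))[0].astype(int)
    for im in (cv2.imread('pics/%s0.png'%c), imaging.read_camera(c)[:,:,::-1]):
        a=im[y-14:y+14,x-14:x+14].astype(float); a=np.clip(a*2.2,0,255).astype(np.uint8)
        o.append(cv2.resize(a,(280,280),interpolation=cv2.INTER_CUBIC))
cv2.imwrite('pics/c.png',np.vstack([np.hstack(o[:2]),np.hstack(o[2:])]))
"
```

```text
(no output)
```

View pics/c.png

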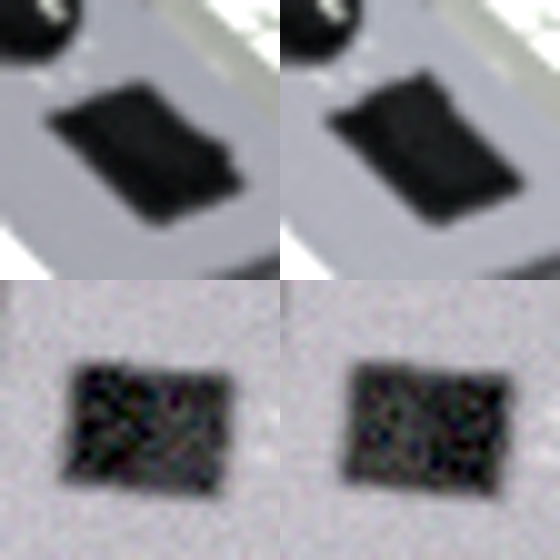

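Emit:
{"fn": "play_rows", "kwargs": {
  "moves": [
    {"claw": 0,"delta_pos": [-3,-3,-5],"twist": 0},
    {"claw": 0,"delta_pos": [-7,-8,-5],"twist": 0},
    {"claw": 0,"delta_pos": [-12,-12,-5],"twist": 0},
    {"claw": 0,"delta_pos": [-16,-16,-5],"twist": 0},
    {"claw": 0,"delta_pos": [-20,-21.2,-5],"twist": 0},
    {"claw": 0,"delta_pos": [-20.6,-21.2,-4],"twist": 0},
    {"claw": 0,"delta_pos": [-20.6,-21.2,-2],"twist": 0},
    {"claw": 0,"delta_pos": [-20.6,-21.2,-1],"twist": 0},
    {"claw": 0,"delta_pos": [-20.6,-21.2,-1],"twist": 0}
  ]
}}

```text
clock: 6.22
tcp_pos: [0.6324, -0.1985, 0.2752]
orientation: [-0.001, 0.059, 0.998, 0.0]
wrist_force: [-0.4, 0.3, 0.6]
finger_gap: -0.0
```

```bash
python3 -c "
from h import *
delta([lid(a) for a in (.75,.65,.55,.45,.35,.25,.15,.1,.05,.02,0,-.015,-.03)])
"
```

```text
twist -0.0 f [-0.4  0.3  0.6] tcp [ 0.6324 -0.1985  0.2752]
[ 0.6337 -0.1982  0.2565] [-0.13  0.05  1.87]
[ 0.6217 -0.1968  0.2456] [1.08 0.05 2.97]
[ 0.6108 -0.1955  0.2334] [2.17 0.04 4.19]
[ 0.6012 -0.1943  0.2203] [3.14 0.04 5.5 ]
[ 0.5929 -0.1934  0.2062] [3.96 0.04 6.91]
[ 0.5861 -0.1925  0.1914] [4.65 0.04 8.4 ]
[ 0.5807 -0.1919  0.176 ] [5.18 0.04 9.94]
[ 0.5786 -0.1917  0.1681] [ 5.39  0.04 10.73]
[ 0.5769 -0.1915  0.1601] [ 5.56  0.04 11.53]
[ 0.5761 -0.1914  0.1552] [ 5.64  0.04 12.01]
[ 0.5756 -0.1913  0.152 ] [ 5.69  0.04 12.34]
[ 0.5753 -0.1913  0.1496] [ 5.72  0.04 12.58]
[ 0.5751 -0.1912  0.1471] [ 5.75  0.03 12.83]
```

Emit:
{"fn": "play_rows", "kwargs": {
  "moves": [
    {"claw": 0,"delta_pos": [0,0,1.9],"twist": 0},
    {"claw": 0,"delta_pos": [0.5,0,2.4],"twist": 0},
    {"claw": 0,"delta_pos": [1.1,0,3],"twist": 0},
    {"claw": 0,"delta_pos": [1.6,0,3.6],"twist": 0},
    {"claw": 0,"delta_pos": [2.2,0,4.2],"twist": 0},
    {"claw": 0,"delta_pos": [2.7,0,4.8],"twist": 0},
    {"claw": 0,"delta_pos": [3.1,0,5.5],"twist": 0},
    {"claw": 0,"delta_pos": [3.6,0,6.2],"twist": 0},
    {"claw": 0,"delta_pos": [4,0,6.9],"twist": 0},
    {"claw": 0,"delta_pos": [4.3,0,7.6],"twist": 0},
    {"claw": 0,"delta_pos": [4.6,0,8.4],"twist": 0},
    {"claw": 0,"delta_pos": [4.6,0,8.4],"twist": 0}
  ]
}}

```text
clock: 7.72
tcp_pos: [0.5873, -0.1932, 0.1911]
orientation: [-0.001, 0.059, 0.998, 0.0]
wrist_force: [1.1, -0.4, -0.6]
finger_gap: 0.0002
```

```bash
python3 -c "
from h import *
delta([lid(a) for a in (.25,.15,.1,.05,.02,0,-.015,-.03)])
"
```

```text
twist -0.0 f [ 1.1 -0.4 -0.6] tcp [ 0.5873 -0.1932  0.1911]
[ 0.5861 -0.1925  0.1914] [ 0.13  0.05 -0.03]
[ 0.5807 -0.1919  0.176 ] [0.66 0.05 1.52]
[ 0.5786 -0.1917  0.1681] [0.87 0.05 2.31]
[ 0.5769 -0.1915  0.1601] [1.04 0.05 3.11]
[ 0.5761 -0.1914  0.1552] [1.12 0.05 3.59]
[ 0.5756 -0.1913  0.152 ] [1.17 0.05 3.91]
[ 0.5753 -0.1913  0.1496] [1.2  0.05 4.16]
[ 0.5751 -0.1912  0.1471] [1.23 0.05 4.4 ]
```

Emit:
{"fn": "play_rows", "kwargs": {
  "moves": [
    {"claw": 0,"delta_pos": [0.4,0,0.8],"twist": 0},
    {"claw": 0,"delta_pos": [0.7,0,1.5],"twist": 0},
    {"claw": 0,"delta_pos": [0.9,0,2.3],"twist": 0},
    {"claw": 0,"delta_pos": [1,0,2.8],"twist": 0},
    {"claw": 0,"delta_pos": [1.1,0,3.3],"twist": 0},
    {"claw": 0,"delta_pos": [1.1,0,3.6],"twist": 0},
    {"claw": 0,"delta_pos": [1.1,0,3.8],"twist": 0},
    {"claw": 0,"delta_pos": [1.1,0,3.8],"twist": 0}
  ]
}}

```text
clock: 8.72
tcp_pos: [0.5761, -0.1919, 0.1537]
orientation: [-0.001, 0.059, 0.998, 0.0]
wrist_force: [-0.6, 0.2, 0.9]
finger_gap: 0.0
```

```bash
python3 -c "
from h import *
delta([lid(a) for a in (.02,0,-.015,-.03)])
"
```

```text
twist -0.0 f [-0.6  0.2  0.9] tcp [ 0.5761 -0.1919  0.1537]
[ 0.5761 -0.1914  0.1552] [ 0.01  0.05 -0.15]
[ 0.5756 -0.1913  0.152 ] [0.05 0.05 0.17]
[ 0.5753 -0.1913  0.1496] [0.08 0.05 0.41]
[ 0.5751 -0.1912  0.1471] [0.11 0.05 0.66]
```

Emit:
{"fn": "play_rows", "kwargs": {
  "moves": [
    {"claw": 0,"delta_pos": [0,0,0.15],"twist": 0},
    {"claw": 0,"delta_pos": [0,0,0.3],"twist": 0},
    {"claw": 0,"delta_pos": [0,0,0.3],"twist": 0}
  ]
}}

```text
clock: 9.1
tcp_pos: [0.5764, -0.1919, 0.152]
orientation: [-0.0, 0.059, 0.998, 0.0]
wrist_force: [-4.2, 0.9, 7.9]
finger_gap: 0.0002
```

Emit:
{"fn": "play_rows", "kwargs": {
  "moves": [
    {"claw": 0,"delta_pos": [0,0,-4],"twist": 0},
    {"claw": 0,"delta_pos": [2,4,-9],"twist": 0},
    {"claw": 0,"delta_pos": [6,8,-10],"twist": 0},
    {"claw": 0,"delta_pos": [10,13,-10],"twist": 0},
    {"claw": 0,"delta_pos": [12,18,-10],"twist": 0},
    {"claw": 0,"delta_pos": [12,23,-10],"twist": 0},
    {"claw": 0,"delta_pos": [12,23,-10],"twist": 0}
  ]
}}

```text
clock: 9.98
tcp_pos: [0.4847, 0.0535, 0.2513]
orientation: [0.0, 0.056, 0.998, 0.0]
wrist_force: [0.4, -0.6, 0.2]
finger_gap: 0.0
```

```bash
python3 -c "
from h import *
for i,c in enumerate(('top','scene')):
    im=imaging.read_camera(c)[:,:,::-1].copy()
    x,y=proj(c,world(q,[-.03,0,.12]))[0].astype(int); a=cv2.resize(im[y-65:y+65,x-65:x+65],(400,400),interpolation=cv2.INTER_CUBIC)
    cv2.imwrite('pics/d%d.png'%i,a)
cv2.imwrite('pics/d.png',np.hstack([cv2.imread('pics/d0.png'),cv2.imread('pics/d1.png')]))
delta([key(-.035,h) for h in (.1,.05,.02,.008,.004,.002)])
"
```

```text
twist 0.1 f [ 0.3 -0.1 -0.2] tcp [0.4849 0.0509 0.251 ]
[ 0.4303 -0.2094  0.1759] [  2.4  -26.48   7.52]
[ 0.4487 -0.2116  0.1294] [  0.54 -26.48  12.16]
[ 0.4598 -0.2129  0.1015] [ -0.57 -26.49  14.95]
[ 0.4642 -0.2134  0.0904] [ -1.01 -26.49  16.06]
[ 0.4657 -0.2136  0.0867] [ -1.16 -26.49  16.43]
[ 0.4664 -0.2137  0.0848] [ -1.24 -26.49  16.62]
```

View pics/d.png

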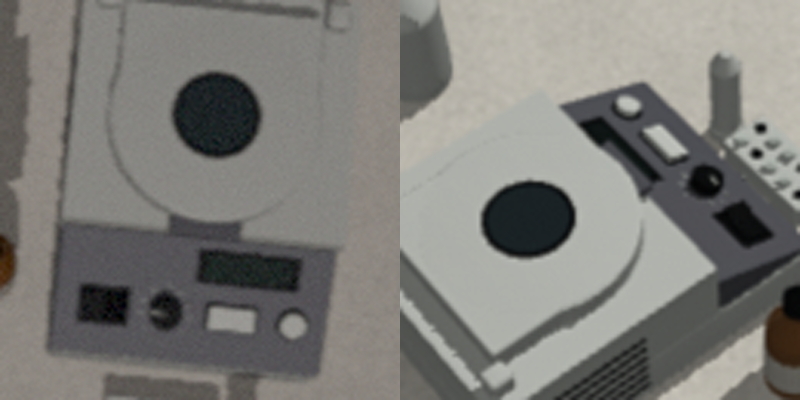

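Emit:
{"fn": "play_rows", "kwargs": {
  "moves": [
    {"claw": 0,"delta_pos": [2,-5,0],"twist": 0},
    {"claw": 0,"delta_pos": [2.4,-11,0],"twist": 0},
    {"claw": 0,"delta_pos": [2.4,-17,0],"twist": 0},
    {"claw": 0,"delta_pos": [2.4,-22,0],"twist": 0},
    {"claw": 0,"delta_pos": [2.4,-26.5,2],"twist": 0},
    {"claw": 0,"delta_pos": [2.4,-26.5,7.5],"twist": 0},
    {"claw": 0,"delta_pos": [0.5,-26.5,12.2],"twist": 0},
    {"claw": 0,"delta_pos": [-0.5,-26.5,14.8],"twist": 0},
    {"claw": 0,"delta_pos": [-0.5,-26.5,14.8],"twist": 0},
    {"claw": 0,"delta_pos": [-0.5,-26.5,14.8],"twist": 0}
  ]
}}

```text
clock: 11.32
tcp_pos: [0.4585, -0.2143, 0.1041]
orientation: [0.0, 0.06, 0.998, -0.0]
wrist_force: [0.1, -0.2, 0.7]
finger_gap: -0.0003
```

```bash
python3 -c "
from h import *
delta([key(-.035,h) for h in (.02,.01,.008,.006,.004,.002)])
"
```

```text
twist -0.1 f [ 0.1 -0.2  0.7] tcp [ 0.4585 -0.2143  0.1041]
[ 0.4598 -0.2129  0.1015] [-0.12  0.15  0.25]
[ 0.4635 -0.2133  0.0923] [-0.49  0.15  1.18]
[ 0.4642 -0.2134  0.0904] [-0.56  0.15  1.37]
[ 0.4649 -0.2135  0.0885] [-0.63  0.15  1.55]
[ 0.4657 -0.2136  0.0867] [-0.71  0.15  1.74]
[ 0.4664 -0.2137  0.0848] [-0.78  0.15  1.93]
```

Emit:
{"fn": "play_rows", "kwargs": {
  "moves": [
    {"claw": 0,"delta_pos": [-0.1,0.15,0.3],"twist": 0},
    {"claw": 0,"delta_pos": [-0.4,0.15,1],"twist": 0},
    {"claw": 0,"delta_pos": [-0.55,0.15,1.35],"twist": 0},
    {"claw": 0,"delta_pos": [-0.6,0.15,1.5],"twist": 0},
    {"claw": 0,"delta_pos": [-0.65,0.15,1.6],"twist": 0},
    {"claw": 0,"delta_pos": [-0.7,0.15,1.7],"twist": 0},
    {"claw": 0,"delta_pos": [-0.7,0.15,1.75],"twist": 0},
    {"claw": 0,"delta_pos": [-0.7,0.15,1.75],"twist": 0}
  ]
}}

```text
clock: 12.32
tcp_pos: [0.4659, -0.2126, 0.086]
orientation: [0.0, 0.059, 0.998, 0.0]
wrist_force: [-1.1, 1.2, 5.4]
finger_gap: -0.0004
```

Emit:
{"fn": "play_rows", "kwargs": {
  "moves": [
    {"claw": 0,"delta_pos": [-0.05,0,0.1],"twist": 0},
    {"claw": 0,"delta_pos": [-0.08,0,0.2],"twist": 0},
    {"claw": 0,"delta_pos": [-0.08,0,0.2],"twist": 0}
  ]
}}

```text
clock: 12.7
tcp_pos: [0.4662, -0.2127, 0.0854]
orientation: [0.0, 0.059, 0.998, -0.0]
wrist_force: [-5.4, 3.1, 17.7]
finger_gap: -0.0001
```

Emit:
{"fn": "play_rows", "kwargs": {
  "moves": [
    {"claw": 0,"delta_pos": [0.4,0,-1],"twist": 0},
    {"claw": 0,"delta_pos": [2,0,-5],"twist": 0},
    {"claw": 0,"delta_pos": [3,0,-10],"twist": 0},
    {"claw": 0,"delta_pos": [3,3,-15],"twist": 0},
    {"claw": 0,"delta_pos": [3,9,-16],"twist": 0},
    {"claw": 0,"delta_pos": [3,15,-16],"twist": 0},
    {"claw": 0,"delta_pos": [3,20,-16],"twist": 0},
    {"claw": 0,"delta_pos": [3,25,-16],"twist": 0},
    {"claw": 0,"delta_pos": [3,25,-16],"twist": 0},
    {"claw": 0,"delta_pos": [3,25,-16],"twist": 0}
  ]
}}

```text
clock: 13.95
tcp_pos: [0.4659, 0.0389, 0.2434]
orientation: [-0.0, 0.059, 0.998, -0.0]
wrist_force: [-0.7, -0.1, -0.2]
finger_gap: -0.0
```

```bash
python3 -c "
from h import *
for i,c in enumerate(('top','scene')):
    im=imaging.read_camera(c)[:,:,::-1].copy()
    x,y=proj(c,world(q,[-.05,0,.12]))[0].astype(int); a=cv2.resize(im[y-65:y+65,x-65:x+65],(400,400),interpolation=cv2.INTER_CUBIC)
    cv2.imwrite('pics/e%d.png'%i,a)
cv2.imwrite('pics/e.png',np.hstack([cv2.imread('pics/e0.png'),cv2.imread('pics/e1.png')]))
"
```

```text
(no output)
```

View pics/e.png

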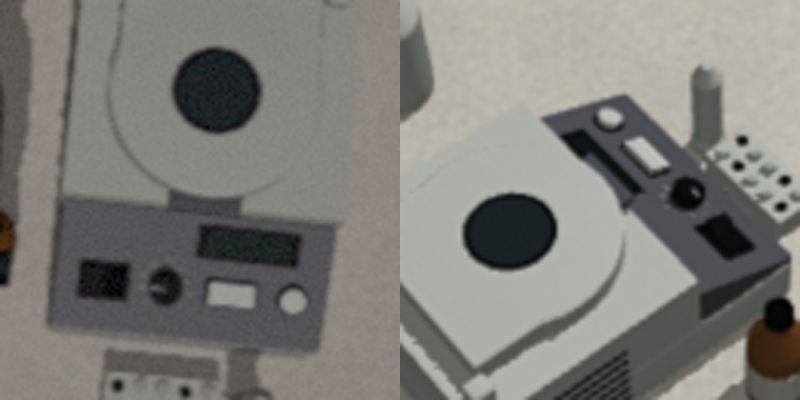

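```bash
python3 -c "
from workcell import env; print(env.hand_in())"
```

```text
the job is handed in; nothing more can be done
None
```

I carried out all three presses in the order asked, with closed fingertips, and handed the job in at about 14 s of the 58 s allowed. The hand-in reports no verdict.

- **Rocker:** I pressed the raised left half until it stopped hard, at about 14 N. Before-and-after crops show the raised side moved from left to right, so it is on.
- **Lid:** I followed it down its arc to shut. A further press of about 8 N met a firm stop at z = 0.152 m, the expected shut height. It stayed shut in the pictures after I backed off.
- **Start key:** I pressed it in until it stopped hard, at about 18 N, then let go.

The last pictures, with the arm clear, show the lid shut. The knob pointer, round release key, tube rack, tube and bottle look unchanged. I did not view the heater, beaker, dishes, tip box or wash bottle again, but the arm's path was planned clear of them.

Two things the checks could not settle:
- **Start key travel:** the stop came about 1.3 mm deeper than I calculated, within the 2 mm calibration error. I judged full travel from the force, not from the pictures.
- **Running state:** the display stayed blank, so nothing in view shows that the centrifuge is running.

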